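# Clamp a bisque beaker in the cam-locked ware vice

## Task

Clamp the pink beaker in the ware vice for painting, pushing with the fingertips only: swing the lever of the eccentric lock all the way round so that the cam's low point faces the slide, then gently push the freed sliding jaw forward until the beaker sits snug and centred between both V jaws, and swing the lever back all the way to lock the slide. Do not force the slide while it is locked, do not lift or tip the beaker, and leave the other pieces on the table where they stand.

Things in the scene. Friction and masses are not known exactly. Their poses are not given: they have to be found in the camera images.
- vice: ware vice screwed to the table: grey base 264 x 160 x 14 mm. Origin on the table top; x = forward, the way the sliding jaw is pushed; y left; z up. Base covers x -151..113, y -107..53 mm. In the middle a steel slide plate (69 mm wide, top z 25 mm) runs between two rails (outer edges y +-46 mm, bolt heads to z 31 mm). The eccentric lock is on the right (-y).
- slide (a joint): travel of the sliding jaw along the vice's +x, m. Starts between 0 and 0.02; reads 0.060 with the beaker snug between both jaws (stop at 0.070 without beaker). Drags with about 3 N, more when moved fast, when the cam is low, and stays where it is left; held by a brake shoe while the lock is on.
- jaw_back (a point): on the flat upright back face of the sliding jaw, the face to push: mid-width, 12 mm below its top edge (z 60 mm). The face is 74 mm wide, z 31..72 mm, looks to the vice's -x and moves with the slide (vice x = slide joint - 59 mm). The room behind it, above the slide plate, is free except for the lever when that is locked.
- cam (a joint): angle of the eccentric lock, rad, counter-clockwise from above. 0 (stop) = high point on the slide's brake shoe: locked; 3.14 (stop) = low point towards the slide: free. The shoe grips below about 0.7 and the lever stiffens from there to 0 (to about 12 N at the grip); elsewhere it drags with about 1 N. Stays where it is left. Starts locked, 0 to 0.2.
- cam_pivot (a point): on the cam's upright pivot, at vice x -70, y -73 mm, at the lever's mid-height (z 49 mm). Pivot boss 22 mm in diameter, to z 62 mm. The cam disc under the lever: 44 mm in diameter, 5 mm off-centre, z 17..28 mm.
- lever_grip (a point): in the middle of the lever's black grip, 62 mm from the pivot. The lever is a level bar; the grip spans 37..85 mm from the pivot, 16 mm wide, z 41..57 mm. Its direction from the pivot in the vice's frame is 150 degrees + cam angle, counter-clockwise from +x: locked it points back and inwards over the slide plate; it swings round the right-hand outside and ends pointing forward and outwards.
- lever_end (a point): free end of the lever's grip, 85 mm from the pivot, z 49 mm.
- pot_seat (a point): where the middle of the beaker's underside is when seated: vice x 50, y 0, z 30 mm, the centre of the round cork pot rest (68 mm). Beyond it the fixed V jaw (90 degree V, cork faced, 74 mm wide, vice x 66..99 mm, top z 72 mm). The sliding V jaw is its mirror image.
- beaker: straight-sided pink bisque beaker, 70 mm in diameter, 68 mm high, about 0.2 kg, loose, standing upright on the cork pot rest between the jaws a few mm short of the fixed jaw and not quite centred. Origin: centre of its underside; z up.
- sugar_bowl: bystander: round lidded bisque sugar bowl with a small knob, 78 mm in diameter, 89 mm high, loose on the table. Origin: centre of its underside.
- brush_jar: bystander: dark tin with paint brushes, 70 mm in diameter, 80 mm high, the brushes to about 185 mm, loose on the table. Origin: centre of its underside.
- paint_jar: bystander: small glass jar with a lid, 48 mm in diameter, 55 mm high, loose on the table to the right of the fixed jaw. Origin: centre of its underside.

How it is judged:
On the way, in this order (a step that is already met when the one before it is completed fails the run):
1. the cam is turned to its low point, with the slide still where it was (value of joint cam above 2.75 rad and distance of jaw_back from where it was at the start of the episode below 0.004 m), for 0.1 s.
2. with the cam low, the sliding jaw is pushed forward until the beaker is snug between both jaws (value of joint cam above 2.6 rad and value of joint slide above 0.0575 m and x of beaker in the frame of vice above 0.0475 m), for 0.2 s.
3. the cam is turned back to its high point and locks the slide (value of joint cam below 0.35 rad), for 0.2 s.
At the end, for the whole second after the job is handed in: The lock is on (cam angle below 0.35 rad), the sliding jaw is within 2.5 mm of snug (slide joint above 0.0575), the beaker stands upright on the rest at rest, seated within 2.5 mm along and 3 mm across the vice (value of joint cam below 0.35 rad and value of joint slide above 0.0575 m and x of beaker in the frame of vice between 0.0475 and 0.0525 m and y of beaker in the frame of vice between -0.003 and 0.003 m and z of beaker in the frame of vice below 0.033 m and angle between beaker's own z axis and vertical below 0.06 rad and linear speed of beaker below 0.01 m/s); the robot touches nothing.
It fails at once if the beaker is lifted (z of beaker in the frame of vice above 0.04 m).
It fails at once if the beaker is tipped (angle between beaker's own z axis and vertical above 0.25 rad).
It fails at once if the slide is forced forward before the cam has been turned low (value of joint cam below 2.4 rad and distance of jaw_back from where it was at the start of the episode above 0.005 m and value of joint slide below 0.055 m).
It fails at once if the beaker is squeezed hard instead of gently (jaws and rest together press on it with over 80 N, as from a push of nearly 40 N) (contact force between beaker and vice above 80 N).
It fails at once if another piece is disturbed (distance of any of sugar_bowl, brush_jar, paint_jar from where it was at the start of the episode above 0.015 m).
It also fails if it takes over 64 s, if anything falls off the work surface, if the arm or the gripper's body presses on something with over 40 N, if the wrist force passes 120 N, or if a joint passes its speed limit or range.

## Robot

A 7-joint arm with a two-finger parallel gripper is mounted at the origin on the work surface. World frame = base frame: x ahead of the robot, y to its left, z up, the work surface at z = 0. Lengths are in m, angles in rad, forces in N, time in s.
With the tool pointing down it reaches from about 0.425 to 1.025 m from the base axis. Payload 9.4 kg.
Tool frame: the origin (TCP) lies at the very end of the fingers, on their centre line; the grasp point (between the pads) lies 19 mm behind it; z points along the fingers, y is the line along which they close (so a half turn about z gives the same grasp; the last joint's range is limited). The gripper opens to 93 mm and grips with 3 to 60 N. Pads are 15 mm wide; open, the fingers measure 128 mm over their backs; the gripper's body (75 mm by 188 mm) begins 65 mm behind the grasp point.
Start: joints at [-1.247, 0.599, -0.003, 1.599, 0.002, 0.943, -0.08], TCP at [0.283, 0.668, 0.219] pointing down, gripper open.
Joint ranges: [-2.57, 2.57], [-0.35, 1.97], [-1.29, 1.29], [0.11, 2.56], [-1.05, 4.19], [0.11, 1.86], [-2.63, 2.63]. Speed limits (rad/s): [2.22, 2.22, 3.01, 3.01, 3.14, 3.14, 3.14].

## Interface

Orientations are given as [roll, pitch, yaw] about the fixed x, y, z axes, in that order (R = Rz(yaw) Ry(pitch) Rx(roll)).
In Python, from plant import * gives the robot as it stands. The module is installed in compiled form; this text tells all that it offers.
- The arm moves only by the tool apply_moves, never from a script. Its argument "plan" is a list that holds one entry, the list of rows, each a list of 4 numbers: the shift along the tool's x, y, z in cm, then the turn about the tool's z in degrees. A call has exactly 8 rows; each row is the pose to reach, as a shift and turn from the pose commanded when the call began, along the tool's axes at that moment; what a row does not reach only later rows make up. A row lasts 1/12 s, in which the tool goes at most 41.7 mm and 7.16 degrees, less where a joint would pass 70% of its speed; a pose out of reach is approached as far as the arm can. A call with a gripper value outside its range is refused whole. "gripper" is the closure, from 0 (fully open) to 1 (shut), set as the call begins (left out, the last holds). The fingers move at their own pace and stop on an object; "force" is the grip in N (left out, the last holds). Time passes only in rows, so rows that repeat a pose let the fingers close, or fill a call up. It gives the time, the measured TCP pose, the force, the opening and the grip force at its end, in the units of the state.
- get_obs(): the state, without advancing time (a new reading comes with each control period).
- grab_frame(name): name is "side" or "top"; returns a dict with "frame" (384x512x3 uint8, red, green, blue), "depth" (384x512 float32, m along the optical axis (not along the pixel's ray), 0 where there is no reading), "intrinsics" (3x3 intrinsics, pixels), "R" (3x3) and "t" (3): a world point X has camera coordinates R X + t. Camera axes: x right, y down, z forward; pixel columns grow to the right and rows downward; lengths in m; the calibration is good to about 2 mm. A picture is of the moment at which its call begins.
- sign_off(): hands the job in; it is judged then, once.
Trained networks look in the newest picture that a camera, given by its name, has taken for a name from the list of things; names that differ only in an ending like _2 or _b are one class to them, and where a whole thing is asked for, a point or a joint stands for the part that bears it (a point fixed in the world has none). Each returns a list of dicts, best first, with "confidence" (0 to 1); they miss things now and then, are a little off and sometimes report something else, mostly with a low value. They report only what shows in the picture. A call takes as long as a camera call.
- find_in(camera, label): "position" ([x, y, z] in m, in the coordinates of the camera as it stood for that picture, good to about 4 mm: the middle of the surface that is visible of it).
- trace(camera, label): "mask" (384x512 bool, what is visible of it).
- pinpoint(camera, label): "position" ([x, y, z] in m, in the coordinates of the camera as it stood for that picture, good to about 4 mm: a listed point, or the origin of a listed thing).
The state is a dict: "clock": time; "q": joint angles; "joint_vel": joint speeds; "effort": joint torques, N m; "tool_pos": TCP position; "orientation": TCP orientation; "contact_force": force on the tool from outside, world axes, zero at the start; "torque": the same for the moment, N m; "grip_width": opening from 0.0 (shut) to 1.0 (fully open); "gripper_force": force on a finger pad.
Only numpy, scipy, OpenCV 4.12 (cv2) and the standard library are available. Lean on these libraries where they do the work, as an engineer would, in place of code of your own. Each camera call takes 0.05 s, during which the arm holds its last target. There are 200 camera calls.

## Working session

There is one attempt and no reset: what is moved stays moved. The work goes in short steps, Python scripts to look and compute and a tool call to move; the robot and the scene stay as the last step left them, time stands still between calls to the robot, and variables do not carry over. Pictures are saved under pics/ and viewed, at most 10 in all, crops included, and the job is handed in when it is done.

Besides the shell and the picture viewer there is one more tool, called after "Request:" by a JSON object that holds its "api" and its "payload", one argument or row to a line. apply_moves: Moves the arm, as the interface text tells. Its arguments: {"type":"object","properties":{"plan":{"type":"array"},"gripper":{"type":"number"},"force":{"type":"number"}},"required":["plan"]}

```bash
mkdir -p pics
cat > h.py <<'E'
from plant import *
import numpy as np, cv2
def world(c,p): return c["R"].T@(np.array(p)-c["t"])
def pts(cam,labels,f=None):
    c=grab_frame(cam)
    out={}
    for l in labels:
        r=pinpoint(cam,l)
        if r: out[l]=(world(c,r[0]["position"]),r[0]["confidence"])
    return c,out
E
python3 - <<'E'
from h import *
np.set_printoptions(precision=4,suppress=True)
o=get_obs();print({k:np.round(o[k],3) for k in("clock","tool_pos","orientation","contact_force","grip_width")})
L=["vice","jaw_back","cam_pivot","lever_grip","lever_end","pot_seat","beaker","sugar_bowl","brush_jar","paint_jar"]
for cam in("top","side"):
    c,p=pts(cam,L)
    cv2.imwrite(f"pics/{cam}0.png",c["frame"][:,:,::-1])
    print(cam,world(c,[0,0,0]))
    for k,v in p.items(): print(k,v[0],round(v[1],2))
E
```

```text
{'clock': np.float64(0.0), 'tool_pos': array([0.283, 0.667, 0.218]), 'orientation': array([-3.14 ,  0.   ,  2.741]), 'contact_force': array([-0.917, -0.008, -0.806]), 'grip_width': np.float64(0.997)}
top [0.4595 0.1207 0.9697]
vice [0.6235 0.0873 0.0025] 0.69
jaw_back [0.5761 0.0891 0.0569] 0.9
cam_pivot [0.5513 0.0268 0.0488] 0.69
lever_grip [0.4964 0.0533 0.0478] 0.68
pot_seat [0.6725 0.0818 0.0246] 0.7
beaker [0.5547 0.0255 0.0509] 0.72
sugar_bowl [ 0.7364  0.3573 -0.0003] 0.86
brush_jar [0.6618 0.2461 0.0009] 0.71
paint_jar [ 0.7075 -0.0701 -0.0003] 0.78
side [ 0.4619 -0.5477  0.554 ]
vice [ 0.6242  0.083  -0.0064] 0.74
jaw_back [0.5733 0.0853 0.0575] 0.68
cam_pivot [0.5517 0.0139 0.0499] 0.82
lever_grip [0.4973 0.0506 0.0466] 0.59
lever_end [0.4753 0.0618 0.0472] 0.84
pot_seat [0.6779 0.0825 0.0285] 0.71
beaker [0.672  0.0873 0.0274] 0.56
sugar_bowl [ 0.739   0.3531 -0.0047] 0.89
brush_jar [ 0.6655  0.2414 -0.0027] 0.76
paint_jar [ 0.7135 -0.07   -0.0033] 0.88
```

View pics/top0.png

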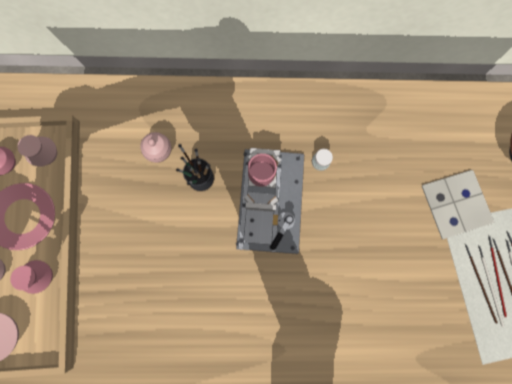

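View pics/side0.png

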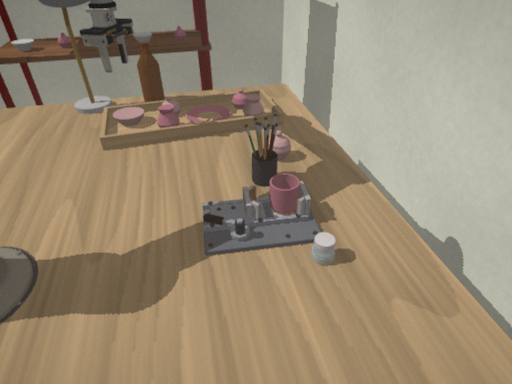

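Run:
```python
from h import *
np.set_printoptions(precision=4,suppress=True)
from scipy.optimize import least_squares
M={"vice":(0,0),"cam_pivot":(-70,-73),"pot_seat":(50,0)}
acc={k:[] for k in list(M)+["jaw_back","lever_grip","lever_end"]}
for i in range(4):
  for cam in("top","side"):
    c,p=pts(cam,acc)
    for k,v in p.items():
        if v[1]>.4: acc[k].append(v[0])
for k in acc: print(k,len(acc[k]),np.median(acc[k],0),np.std(acc[k],0))
m={k:np.median(v,0)[:2] for k,v in acc.items()}
def res(x):
    a=x[2];R=np.array([[np.cos(a),-np.sin(a)],[np.sin(a),np.cos(a)]])
    T=lambda p:R@np.array(p)+x[:2]
    d=150*np.pi/180+x[3]
    pv=np.array([-.07,-.073])
    e=[T(np.array(M[k])/1000)-m[k] for k in M]
    u=np.array([np.cos(d),np.sin(d)])
    e+=[T([x[4]-.059,0])-m["jaw_back"],T(pv+.062*u)-m["lever_grip"],T(pv+.085*u)-m["lever_end"]]
    return np.concatenate(e)
s=least_squares(res,[.62,.087,0,.1,.01]);print(s.x,s.fun)
# vice edges via depth: base top z~14mm
c=grab_frame("top")
r=trace("top","vice")
print([ (x["confidence"],x["mask"].sum()) for x in r])
K=c["intrinsics"];d=c["depth"];vv,uu=np.mgrid[:384,:512]
P=np.stack([(uu-K[0,2])/K[0,0]*d,(vv-K[1,2])/K[1,1]*d,d],-1)
W=(P-c["t"])@c["R"]
np.save("W.npy",W)
msk=(d>0)&(W[...,2]>.009)&(W[...,2]<.019)&(np.abs(W[...,0]-.62)<.2)&(np.abs(W[...,1]-.07)<.14)
n,lab,st,_=cv2.connectedComponentsWithStats(msk.astype(np.uint8))
q=W[msk][:,:2]
print(cv2.minAreaRect(q.astype(np.float32)),len(q),st[1:][st[1:,4]>50])
cv2.imwrite("pics/m.png",msk*255)
```

```text
vice 7 [ 0.6234  0.0843 -0.0032] [0.0253 0.0221 0.0189]
cam_pivot 8 [0.5508 0.0199 0.0486] [0.0016 0.0036 0.0023]
pot_seat 8 [0.6744 0.0831 0.0274] [0.0028 0.001  0.0011]
jaw_back 7 [0.5739 0.0875 0.0578] [0.0018 0.001  0.0011]
lever_grip 8 [0.4971 0.0509 0.048 ] [0.0027 0.001  0.0014]
lever_end 7 [0.4828 0.0611 0.0449] [0.0667 0.0197 0.0066]
[ 0.6247  0.0857 -0.0539  0.0022  0.0082] [ 0.0013  0.0014  0.     -0.0033  0.0002 -0.0001  0.      0.0009  0.0017
 -0.0006 -0.0033  0.0017]
[(0.81, np.int64(5631))]
((0.6029312610626221, 0.03926669806241989), (0.20493288338184357, 0.2660645842552185), 86.22823333740234) 2664 [[ 236  150   14  100  272]
 [ 272  152   32  102 1931]
 [ 247  186   29    9  177]
 [ 243  242   28   10  207]][ WARN:0@17.749] global loadsave.cpp:1063 imwrite_ Unsupported depth image for selected encoder is fallbacked to CV_8U.
```

Top view: the vice is at about px (270,200), with image-up being world +x. The black lever grip is at (277,241), the pivot at (288,218), the beaker at (262,168), the paint jar at (322,158) and the brush jar at (198,173). The side view agrees, and the lever looks locked. I'll straddle the lever grip with partly closed fingers and swing it round.

```bash
cat > plan.py <<'E'
import numpy as np, json, sys
VO=np.array([.6247,.0857]);VA=-.054
def V(x,y):  # vice mm -> world m
    c,s=np.cos(VA),np.sin(VA); return VO+np.array([c*x-s*y,s*x+c*y])/1000
def lev(cam_deg,r=62,z=.042):
    th=np.radians(150+cam_deg)
    p=V(-70+r*np.cos(th),-73+r*np.sin(th))
    return [*p,z,150+cam_deg+np.degrees(VA)-180]
def load(): return json.load(open("cmd.json"))
def save(p): json.dump(list(map(float,p)),open("cmd.json","w"))
def lin(a,b,n): return [list(np.array(a)+(np.array(b)-np.array(a))*i/n) for i in range(1,n+1)]
def rows(wps,dec=1):
    """wps: list of [x,y,z,yawdeg]; prints calls of 8 rows, returns/saves final commanded pose"""
    p=np.array(load())
    while len(wps)%8: wps.append(wps[-1])
    for k in range(0,len(wps),8):
        y=np.radians(p[3]);X=np.array([np.cos(y),np.sin(y)]);Y=np.array([np.sin(y),-np.cos(y)])
        out=[]
        for w in wps[k:k+8]:
            d=np.array(w[:2])-p[:2]
            out.append([round(100*d@X,dec),round(100*d@Y,dec),round(100*(p[2]-w[2]),dec),round(p[3]-w[3],1 if dec>1 else 0)])
        print(json.dumps([out]))
        a,b,c,t=out[-1]
        p=np.array([*(p[:2]+(a*X+b*Y)/100),p[2]-c/100,p[3]-t])
    save(p); print("end",p.round(4))
E
python3 - <<'E'
from plan import *
from plant import get_obs
o=get_obs(); s=[*o["tool_pos"],np.degrees(o["orientation"][2])]; save(s); print(s)
t=lev(1,z=.219); print(t)
rows(lin(s,t,32))
E
```

```text
[np.float64(0.2828681365233579), np.float64(0.667531973518144), np.float64(0.2185837650368427), np.float64(157.03918776224245)]
[np.float64(0.49833692568098287), np.float64(0.04952575744888825), 0.219, np.float64(-32.09397209370644)]
[[[-1.4, -1.5, -0.0, 6.0], [-2.7, -3.0, -0.0, 12.0], [-4.1, -4.5, -0.0, 18.0], [-5.5, -6.1, -0.0, 24.0], [-6.9, -7.6, -0.0, 30.0], [-8.2, -9.1, -0.0, 35.0], [-9.6, -10.6, -0.0, 41.0], [-11.0, -12.1, -0.0, 47.0]]]
[[[-2.1, -0.1, -0.0, 6.0], [-4.1, -0.1, -0.0, 12.0], [-6.1, -0.1, -0.0, 18.0], [-8.2, -0.1, -0.0, 24.0], [-10.2, -0.2, -0.0, 30.0], [-12.3, -0.2, -0.0, 36.0], [-14.3, -0.2, -0.0, 42.0], [-16.4, -0.3, -0.0, 48.0]]]
[[[-1.3, 1.5, -0.0, 5.0], [-2.7, 3.0, -0.0, 11.0], [-4.1, 4.5, -0.0, 17.0], [-5.5, 6.0, -0.0, 23.0], [-6.9, 7.5, -0.0, 29.0], [-8.3, 9.0, -0.0, 35.0], [-9.7, 10.5, -0.0, 41.0], [-11.1, 12.0, -0.0, 47.0]]]
[[[0.2, 2.0, -0.0, 6.0], [0.3, 4.1, -0.0, 12.0], [0.5, 6.1, -0.0, 18.0], [0.6, 8.1, -0.0, 23.0], [0.8, 10.2, -0.0, 29.0], [0.9, 12.2, -0.0, 35.0], [1.1, 14.3, -0.0, 41.0], [1.2, 16.3, -0.0, 47.0]]]
end [  0.4982   0.0495   0.2186 -31.9608]
```

Request:
{"api": "apply_moves", "payload": {
  "plan": [
    [[-1.4,-1.5,0,6],[-2.7,-3.0,0,12],[-4.1,-4.5,0,18],[-5.5,-6.1,0,24],[-6.9,-7.6,0,30],[-8.2,-9.1,0,35],[-9.6,-10.6,0,41],[-11.0,-12.1,0,47]]
  ],
  "gripper": 0.57
}}

```text
clock: 4.67
tool_pos: [0.3372, 0.5124, 0.2188]
orientation: [3.141, -0.0, 1.916]
contact_force: [0.2, -0.5, -0.1]
grip_width: 0.478
gripper_force: 0.0
```

Request:
{"api": "apply_moves", "payload": {
  "plan": [
    [[-2.1,-0.1,0,6],[-4.1,-0.1,0,12],[-6.1,-0.1,0,18],[-8.2,-0.1,0,24],[-10.2,-0.2,0,30],[-12.3,-0.2,0,36],[-14.3,-0.2,0,42],[-16.4,-0.3,0,48]]
  ]
}}

```text
clock: 5.33
tool_pos: [0.3906, 0.3575, 0.2189]
orientation: [3.142, -0.001, 1.078]
contact_force: [-0.2, -0.2, 0.2]
grip_width: 0.431
gripper_force: 0.0
```

Request:
{"api": "apply_moves", "payload": {
  "plan": [
    [[-1.3,1.5,0,5],[-2.7,3.0,0,11],[-4.1,4.5,0,17],[-5.5,6.0,0,23],[-6.9,7.5,0,29],[-8.3,9.0,0,35],[-9.7,10.5,0,41],[-11.1,12.0,0,47]]
  ]
}}

```text
clock: 6.0
tool_pos: [0.4446, 0.203, 0.2189]
orientation: [-3.141, -0.001, 0.258]
contact_force: [-0.7, -0.2, -0.1]
grip_width: 0.429
gripper_force: 0.0
```

Request:
{"api": "apply_moves", "payload": {
  "plan": [
    [[0.2,2.0,0,6],[0.3,4.1,0,12],[0.5,6.1,0,18],[0.6,8.1,0,23],[0.8,10.2,0,29],[0.9,12.2,0,35],[1.1,14.3,0,41],[1.2,16.3,0,47]]
  ]
}}

```text
clock: 6.67
tool_pos: [0.4987, 0.0487, 0.2189]
orientation: [-3.141, -0.0, -0.563]
contact_force: [-0.4, -0.3, -1.0]
grip_width: 0.427
gripper_force: 0.0
```

Run:
```python
from plan import *
from h import *
o=get_obs(); print(o["tool_pos"],o["orientation"],o["q"].round(2) if hasattr(o["q"],"round") else o["q"])
p=load(); t=lev(1,r=64,z=.1); rows(lin(p,t,8))
t2=lev(1,r=64,z=.042);rows(lin(t,t2,6))
c=grab_frame("side")
im=c["frame"][140:290,140:360,::-1]
cv2.imwrite("pics/s1.png",cv2.resize(im,None,fx=3,fy=3))
```

```text
[0.49866449 0.04865344 0.21889352] [-3.14086575e+00 -3.94010769e-04 -5.62636640e-01] [-0.87  0.47  0.95  2.14 -0.55  0.79 -1.7 ]
[[[-0.0, -0.0, 1.5, 0.0], [-0.0, -0.0, 3.0, 0.0], [-0.1, -0.0, 4.4, 0.0], [-0.1, -0.0, 5.9, 0.0], [-0.1, -0.0, 7.4, 0.0], [-0.1, -0.0, 8.9, 0.0], [-0.2, -0.0, 10.4, 0.0], [-0.2, -0.0, 11.9, 0.0]]]
end [  0.4965   0.0506   0.0996 -31.9608]
[[[0.0, -0.0, 0.9, 0.0], [0.0, -0.0, 1.9, 0.0], [0.0, -0.0, 2.9, 0.0], [0.0, -0.0, 3.8, 0.0], [0.0, -0.0, 4.8, 0.0], [0.0, -0.0, 5.8, 0.0], [0.0, -0.0, 5.8, 0.0], [0.0, -0.0, 5.8, 0.0]]]
end [  0.4965   0.0506   0.0416 -31.9608]
```

Request:
{"api": "apply_moves", "payload": {
  "plan": [
    [[0,0,1.5,0],[0,0,3,0],[-0.1,0,4.4,0],[-0.1,0,5.9,0],[-0.1,0,7.4,0],[-0.1,0,8.9,0],[-0.2,0,10.4,0],[-0.2,0,11.9,0]]
  ]
}}

```text
clock: 7.38
tool_pos: [0.4965, 0.0509, 0.099]
orientation: [-3.141, -0.0, -0.557]
contact_force: [-0.6, 0.9, -0.5]
grip_width: 0.434
gripper_force: 0.0
```

Run:
```python
from h import *
c=grab_frame("side")
im=c["frame"][110:260,150:350,::-1]
cv2.imwrite("pics/s2.png",cv2.resize(im,None,fx=4,fy=4))
for l in("lever_grip","lever_end"):
    r=pinpoint("side",l)
    if r: print(l,world(c,r[0]["position"]),r[0]["confidence"])
```

```text
lever_grip [0.50007973 0.05403493 0.0485834 ] 0.72
lever_end [0.47772652 0.06130072 0.04495683] 0.94
```

View pics/s2.png

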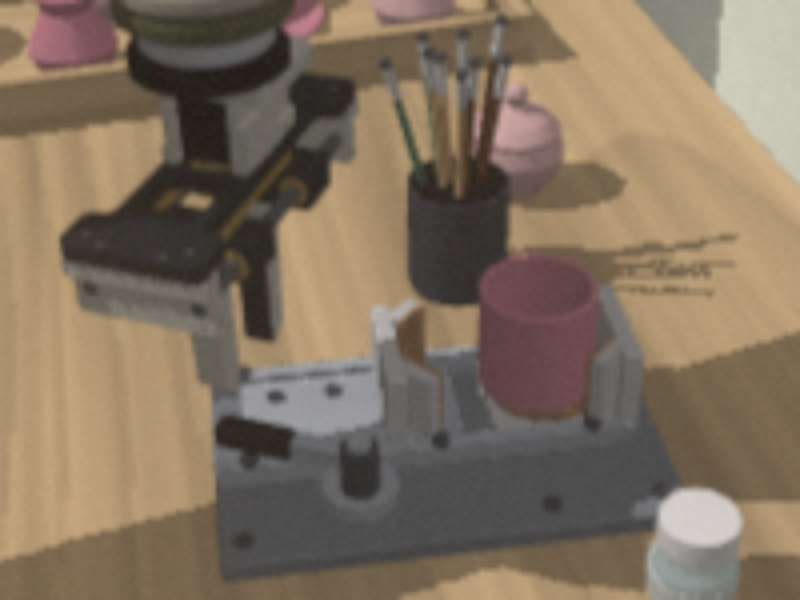

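The fingers straddle the line of the lever: crop (215,380) and (262,330) above the grip at (255,437). The lever is locked and everything is standing. Next I descend.

Request:
{"api": "apply_moves", "payload": {
  "plan": [
    [[0,0,0.9,0],[0,0,1.9,0],[0,0,2.9,0],[0,0,3.8,0],[0,0,4.8,0],[0,0,5.7,0],[0,0,5.7,0],[0,0,5.7,0]]
  ]
}}

```text
clock: 8.2
tool_pos: [0.4967, 0.0505, 0.0429]
orientation: [-3.141, -0.0, -0.558]
contact_force: [-0.2, 0.4, 0.1]
grip_width: 0.428
gripper_force: 0.0
```

Run:
```python
from plan import *
from plant import get_obs
o=get_obs(); print(o["contact_force"],o["grip_width"],o["tool_pos"])
rows([lev(1+4.7*i,r=64) for i in range(1,41)],2)
```

```text
[-0.19920896  0.38603437  0.1379097 ] 0.4277665699251632 [0.49665118 0.05050884 0.04286105]
[[[0.03, 0.51, -0.04, -4.6], [0.1, 1.03, -0.04, -9.3], [0.2, 1.55, -0.04, -14.0], [0.35, 2.05, -0.04, -18.7], [0.54, 2.54, -0.04, -23.4], [0.77, 3.01, -0.04, -28.1], [1.03, 3.47, -0.04, -32.8], [1.33, 3.9, -0.04, -37.5]]]
[[[0.03, 0.52, -0.0, -4.7], [0.09, 1.04, -0.0, -9.4], [0.2, 1.56, -0.0, -14.1], [0.35, 2.06, -0.0, -18.8], [0.53, 2.55, -0.0, -23.5], [0.76, 3.02, -0.0, -28.2], [1.03, 3.48, -0.0, -32.9], [1.33, 3.9, -0.0, -37.6]]]
[[[0.02, 0.53, -0.0, -4.7], [0.08, 1.05, -0.0, -9.4], [0.19, 1.56, -0.0, -14.1], [0.34, 2.07, -0.0, -18.8], [0.53, 2.56, -0.0, -23.5], [0.76, 3.03, -0.0, -28.2], [1.02, 3.48, -0.0, -32.9], [1.33, 3.91, -0.0, -37.6]]]
[[[0.02, 0.52, -0.0, -4.7], [0.08, 1.04, -0.0, -9.4], [0.19, 1.56, -0.0, -14.1], [0.34, 2.06, -0.0, -18.8], [0.53, 2.55, -0.0, -23.5], [0.75, 3.02, -0.0, -28.2], [1.02, 3.48, -0.0, -32.9], [1.32, 3.9, -0.0, -37.6]]]
[[[0.02, 0.53, -0.0, -4.7], [0.09, 1.05, -0.0, -9.4], [0.19, 1.56, -0.0, -14.1], [0.34, 2.07, -0.0, -18.8], [0.53, 2.56, -0.0, -23.5], [0.76, 3.03, -0.0, -28.2], [1.02, 3.48, -0.0, -32.9], [1.33, 3.91, -0.0, -37.6]]]
end [ 6.093000e-01 -9.500000e-03  4.200000e-02  1.559392e+02]
```

Request:
{"api": "apply_moves", "payload": {
  "plan": [
    [[0,0.5,0,-4.7],[0.1,1.05,0,-9.4],[0.2,1.55,0,-14.1],[0.35,2.05,0,-18.8],[0.55,2.55,0,-23.5],[0.75,3.0,0,-28.2],[1.05,3.5,0,-32.9],[1.35,3.9,0,-37.6]]
  ],
  "gripper": 0.68
}}

```text
clock: 8.87
tool_pos: [0.4867, 0.0113, 0.0432]
orientation: [-3.14, 0.001, 0.104]
contact_force: [-2.0, 2.0, -1.1]
grip_width: 0.319
gripper_force: 1.1
```

Run:
```python
from h import *
from plan import *
o=get_obs();print(o["tool_pos"],o["contact_force"],lev(38.6,64))
for cam in("side","top"):
  c,p=pts(cam,["lever_grip","lever_end","jaw_back"]); print(cam,p)
```

```text
[0.48674075 0.01129529 0.04324972] [-1.95041628  1.99409963 -1.13479734] [np.float64(0.48715723974365155), np.float64(0.010443740962071152), 0.042, np.float64(5.5060279062935535)]
side {'lever_grip': (array([0.49207067, 0.01833512, 0.05279148]), 0.9), 'jaw_back': (array([0.57244504, 0.08767153, 0.05871119]), 0.6)}
top {'jaw_back': (array([0.57658274, 0.08884779, 0.05827031]), 0.74)}
```

The lever follows the fingers. I'll carry on with the same arc.

Request:
{"api": "apply_moves", "payload": {
  "plan": [
    [[0,0.5,0,-4.7],[0.1,1.05,0,-9.4],[0.2,1.55,0,-14.1],[0.35,2.05,0,-18.8],[0.55,2.55,0,-23.5],[0.75,3.0,0,-28.2],[1.05,3.5,0,-32.9],[1.35,3.9,0,-37.6]]
  ]
}}

```text
clock: 9.93
tool_pos: [0.504, -0.0272, 0.0425]
orientation: [-3.141, 0.001, 0.758]
contact_force: [-1.5, 0.3, 0.1]
grip_width: 0.319
gripper_force: 0.6
```

Request:
{"api": "apply_moves", "payload": {
  "plan": [
    [[0,0.5,0,-4.7],[0.1,1.05,0,-9.4],[0.2,1.55,0,-14.1],[0.35,2.05,0,-18.8],[0.55,2.55,0,-23.5],[0.75,3.0,0,-28.2],[1.05,3.5,0,-32.9],[1.35,3.9,0,-37.6]]
  ]
}}

```text
clock: 10.6
tool_pos: [0.5406, -0.0466, 0.0424]
orientation: [-3.14, 0.001, 1.414]
contact_force: [-1.2, -1.0, 0.1]
grip_width: 0.32
gripper_force: 0.6
```

Request:
{"api": "apply_moves", "payload": {
  "plan": [
    [[0,0.5,0,-4.7],[0.1,1.05,0,-9.4],[0.2,1.55,0,-14.1],[0.35,2.05,0,-18.8],[0.55,2.55,0,-23.5],[0.75,3.0,0,-28.2],[1.05,3.5,0,-32.9],[1.35,3.9,0,-37.6]]
  ]
}}

```text
clock: 11.27
tool_pos: [0.5816, -0.0395, 0.0424]
orientation: [-3.14, 0.0, 2.07]
contact_force: [-0.8, -2.0, 0.2]
grip_width: 0.322
gripper_force: 0.6
```

Run:
```python
from h import *
from plan import *
o=get_obs();print(o["tool_pos"],o["contact_force"],o["grip_width"],lev(151.4,64))
for cam in("side","top"):
  c,p=pts(cam,["lever_grip","lever_end","jaw_back"]); print(cam,p)
```

```text
[ 0.58156062 -0.03954363  0.04241109] [-0.7915616  -1.98574344  0.16823221] 0.3224887447907207 [np.float64(0.5812095244073869), np.float64(-0.03976278683807971), 0.042, np.float64(118.30602790629354)]
side {'lever_grip': (array([ 0.57355216, -0.03977834,  0.04903214]), 0.55), 'lever_end': (array([ 0.58325003, -0.06080096,  0.04600874]), 0.73)}
top {'lever_grip': (array([ 0.57290281, -0.03843664,  0.0496221 ]), 0.74), 'lever_end': (array([ 0.58685057, -0.0603402 ,  0.04632146]), 0.55), 'jaw_back': (array([0.57171143, 0.0893174 , 0.05475893]), 0.74)}
```

Run:
```python
from plan import *
save(lev(151.4,64)); rows([lev(151.4+34.5*i/7,64) for i in range(1,8)],2)
```

```text
[[[0.02, 0.55, 0.0, -4.9], [0.09, 1.1, 0.0, -9.9], [0.21, 1.63, 0.0, -14.8], [0.38, 2.16, 0.0, -19.7], [0.58, 2.67, 0.0, -24.6], [0.83, 3.16, 0.0, -29.6], [1.13, 3.62, 0.0, -34.5], [1.13, 3.62, 0.0, -34.5]]]
end [ 6.07700e-01 -1.26000e-02  4.20000e-02  1.52806e+02]
```

Request:
{"api": "apply_moves", "payload": {
  "plan": [
    [[0,0.55,0,-4.9],[0.1,1.1,0,-9.9],[0.2,1.65,0,-14.8],[0.4,2.15,0,-19.7],[0.6,2.65,0,-24.6],[0.85,3.15,0,-29.6],[1.15,3.6,0,-34.5],[1.15,3.6,0,-34.5]]
  ]
}}

```text
clock: 12.33
tool_pos: [0.606, -0.0141, 0.0423]
orientation: [-3.137, -0.002, 2.672]
contact_force: [-3.9, -4.4, 4.1]
grip_width: 0.322
gripper_force: 3.3
```

Run:
```python
from h import *
from plan import *
o=get_obs();print(o["tool_pos"],o["contact_force"],o["grip_width"],lev(185.9,64))
for cam in("side","top"):
  c,p=pts(cam,["lever_grip","lever_end","jaw_back","cam_pivot"]); print(cam,p)
s=load()
up=[s[0],s[1],.13,s[3]]
# retreat lever: back off 3mm tangentially then up; then to behind jaw, tool y along vice x (yaw=90+VA)
t=[*V(-105,0),.13,90+np.degrees(VA)]
print(t)
rows(lin(s,up,8),2); rows(lin(up,t,16))
```

```text
[ 0.60601061 -0.01411963  0.0423033 ] [-3.85455675 -4.38708     4.09248685] 0.32160741411752336 [np.float64(0.6077876760583367), np.float64(-0.012663707192682838), 0.042, np.float64(152.80602790629354)]
side {'lever_grip': (array([ 0.6041032 , -0.01625132,  0.05045455]), 0.96), 'lever_end': (array([ 0.6185341 , -0.03199343,  0.04590317]), 0.76), 'jaw_back': (array([0.57670625, 0.08790133, 0.05778963]), 0.67), 'cam_pivot': (array([0.55156611, 0.01714261, 0.04831926]), 0.68)}
top {'lever_grip': (array([ 0.59969491, -0.01399153,  0.04626356]), 0.66), 'lever_end': (array([ 0.62209121, -0.02879054,  0.04541803]), 0.58), 'jaw_back': (array([0.57196442, 0.08816952, 0.05626504]), 0.86), 'cam_pivot': (array([0.55213783, 0.02306055, 0.05239365]), 0.91)}
[np.float64(0.5198530528027457), np.float64(0.0913672447817415), 0.13, np.float64(86.90602790629356)]
[[[0.0, 0.0, -1.1, 0.0], [0.0, 0.0, -2.2, 0.0], [0.0, 0.0, -3.3, 0.0], [0.0, 0.0, -4.4, 0.0], [0.0, 0.0, -5.5, 0.0], [0.0, 0.0, -6.6, 0.0], [0.0, 0.0, -7.7, 0.0], [0.0, 0.0, -8.8, 0.0]]]
end [ 6.07700e-01 -1.26000e-02  1.30000e-01  1.52806e+02]
[[[0.8, 0.3, 0.0, 4.0], [1.6, 0.7, 0.0, 8.0], [2.4, 1.0, 0.0, 12.0], [3.1, 1.3, 0.0, 16.0], [3.9, 1.6, 0.0, 21.0], [4.7, 2.0, 0.0, 25.0], [5.5, 2.3, 0.0, 29.0], [6.3, 2.6, 0.0, 33.0]]]
[[[0.8, -0.1, 0.0, 4.0], [1.7, -0.3, 0.0, 8.0], [2.5, -0.4, 0.0, 12.0], [3.3, -0.6, 0.0, 16.0], [4.2, -0.7, 0.0, 21.0], [5.0, -0.9, 0.0, 25.0], [5.9, -1.1, 0.0, 29.0], [6.7, -1.2, 0.0, 33.0]]]
end [ 0.5199  0.0914  0.13   86.806 ]
```

Request:
{"api": "apply_moves", "payload": {
  "plan": [
    [[0,-0.4,0,0],[0,-0.5,0,0],[0,-0.5,-1.5,0],[0,-0.5,-3.0,0],[0,-0.5,-4.5,0],[0,-0.5,-6.0,0],[0,-0.5,-7.5,0],[0,-0.5,-8.8,0]]
  ]
}}

```text
clock: 13.5
tool_pos: [0.6059, -0.0161, 0.1317]
orientation: [3.141, 0.001, 2.669]
contact_force: [1.1, -0.3, 0.5]
grip_width: 0.32
gripper_force: 0.0
```

Run:
```python
from h import *
from plan import *
o=get_obs();print(o["tool_pos"],o["contact_force"],o["grip_width"])
s=[.6077-.0023,-.0126-.0044,.13,152.8]; save(s)
t=[*V(-105,0),.13,90+np.degrees(VA)]
rows(lin(s,t,16))
t2=[*V(-105,0),.046,t[3]]; rows(lin(t,t2,7))
for cam in("side","top"):
  c,p=pts(cam,["lever_grip","lever_end","jaw_back","pot_seat","beaker"]); print(cam,p)
```

```text
[ 0.60588216 -0.01610556  0.13172531] [ 1.11548352 -0.29272928  0.45408147] 0.3199919535300921
[[[0.8, 0.4, 0.0, 4.0], [1.6, 0.7, 0.0, 8.0], [2.4, 1.1, 0.0, 12.0], [3.1, 1.4, 0.0, 16.0], [3.9, 1.8, 0.0, 21.0], [4.7, 2.1, 0.0, 25.0], [5.5, 2.5, 0.0, 29.0], [6.3, 2.9, 0.0, 33.0]]]
[[[0.8, -0.1, 0.0, 4.0], [1.7, -0.3, 0.0, 8.0], [2.5, -0.4, 0.0, 12.0], [3.4, -0.5, 0.0, 16.0], [4.2, -0.7, 0.0, 21.0], [5.1, -0.8, 0.0, 25.0], [5.9, -0.9, 0.0, 29.0], [6.8, -1.0, 0.0, 33.0]]]
end [ 0.5202  0.0916  0.13   86.8   ]
[[[-0.0, -0.0, 1.2, -0.0], [-0.0, -0.0, 2.4, -0.0], [-0.0, -0.0, 3.6, -0.0], [-0.0, -0.0, 4.8, -0.0], [-0.0, -0.0, 6.0, -0.0], [-0.0, -0.0, 7.2, -0.0], [-0.0, -0.0, 8.4, -0.0], [-0.0, -0.0, 8.4, -0.0]]]
end [5.202e-01 9.160e-02 4.600e-02 8.680e+01]
side {'lever_grip': (array([ 0.60225092, -0.01233567,  0.04983263]), 0.66), 'lever_end': (array([ 0.61800477, -0.03286263,  0.04375974]), 0.95), 'jaw_back': (array([0.57250048, 0.0879304 , 0.05789271]), 0.84), 'pot_seat': (array([0.67761886, 0.08009233, 0.02832382]), 0.62), 'beaker': (array([0.67783179, 0.08405432, 0.027551  ]), 0.61)}
top {'lever_grip': (array([ 0.60166148, -0.01899078,  0.04627284]), 0.79), 'lever_end': (array([ 0.62282168, -0.02961258,  0.04476178]), 0.94), 'jaw_back': (array([0.56966482, 0.08634087, 0.05846456]), 0.89), 'pot_seat': (array([0.67098688, 0.08247258, 0.02556933]), 0.63), 'beaker': (array([ 7.39145436e-01,  3.57259313e-01, -3.00976746e-04]), 0.68)}
```

Request:
{"api": "apply_moves", "payload": {
  "plan": [
    [[0.8,0.4,0,4],[1.6,0.7,0,8],[2.4,1.1,0,12],[3.1,1.4,0,16],[3.9,1.8,0,21],[4.7,2.1,0,25],[5.5,2.5,0,29],[6.3,2.9,0,33]]
  ],
  "gripper": 1.0,
  "force": 15
}}

```text
clock: 14.77
tool_pos: [0.5624, 0.0384, 0.1306]
orientation: [3.142, 0.0, 2.09]
contact_force: [0.3, 0.2, 0.3]
grip_width: 0.005
gripper_force: 0.0
```

Request:
{"api": "apply_moves", "payload": {
  "plan": [
    [[0.8,-0.1,0,4],[1.7,-0.3,0,8],[2.5,-0.4,0,12],[3.4,-0.5,0,16],[4.2,-0.7,0,21],[5.1,-0.8,0,25],[5.9,-0.9,0,29],[6.8,-1.0,0,33]]
  ]
}}

```text
clock: 15.43
tool_pos: [0.5199, 0.0923, 0.1306]
orientation: [3.141, 0.0, 1.514]
contact_force: [-0.3, 0.1, -0.3]
grip_width: 0.003
gripper_force: 0.0
```

Request:
{"api": "apply_moves", "payload": {
  "plan": [
    [[0,0,1.2,0],[0,0,2.4,0],[0,0,3.6,0],[0,0,4.8,0],[0,0,6.0,0],[0,0,7.2,0],[0,0,8.4,0],[0,0,8.4,0]]
  ]
}}

```text
clock: 16.1
tool_pos: [0.5193, 0.092, 0.0448]
orientation: [-3.139, 0.001, 1.518]
contact_force: [-0.7, 0.3, 0.1]
grip_width: 0.009
gripper_force: 0.0
```

Request:
{"api": "apply_moves", "payload": {
  "plan": [
    [[0,0.4,0,0],[0,0.8,0,0],[0,1.2,0,0],[0,1.6,0,0],[0,2.0,0,0],[0,2.4,0,0],[0,2.7,0,0],[0,3.0,0,0]]
  ]
}}

```text
clock: 16.77
tool_pos: [0.5505, 0.0904, 0.0467]
orientation: [3.141, -0.0, 1.517]
contact_force: [0.1, -0.4, 0.0]
grip_width: 0.004
gripper_force: 0.0
```

Request:
{"api": "apply_moves", "payload": {
  "plan": [
    [[0,0.2,0,0],[0,0.4,0,0],[0,0.6,0,0],[0,0.9,0,0],[0,1.2,0,0],[0,1.5,0,0],[0,1.8,0,0],[0,2.1,0,0]]
  ]
}}

```text
clock: 17.43
tool_pos: [0.5708, 0.0891, 0.0466]
orientation: [-3.141, 0.0, 1.517]
contact_force: [-2.7, -0.7, 1.2]
grip_width: 0.001
gripper_force: 1.5
```

Request:
{"api": "apply_moves", "payload": {
  "plan": [
    [[0,0.3,0,0],[0,0.6,0,0],[0,0.9,0,0],[0,1.2,0,0],[0,1.5,0,0],[0,1.8,0,0],[0,2.1,0,0],[0,2.3,0,0]]
  ]
}}

```text
clock: 18.1
tool_pos: [0.5944, 0.0879, 0.0466]
orientation: [3.141, 0.0, 1.517]
contact_force: [-3.8, -2.8, -0.0]
grip_width: 0.008
gripper_force: 1.3
```

Run:
```python
from h import *
from plan import *
o=get_obs();print(o["tool_pos"],o["contact_force"])
def iv(w): 
    d=np.array(w[:2])-VO; c,s=np.cos(VA),np.sin(VA); return (np.array([c*d[0]+s*d[1],-s*d[0]+c*d[1]])*1000).round(1)
print("tcp",iv(o["tool_pos"]))
for cam in("side","top"):
  c,p=pts(cam,["jaw_back","pot_seat","beaker","lever_end"]); print(cam,{k:(iv(v[0]),v[1]) for k,v in p.items()})
```

```text
[0.5944142  0.08787833 0.04656158] [-3.75238078 -2.76423435 -0.01089081]
tcp [-30.4   0.5]
side {'jaw_back': (array([-13.9,  -1.8]), 0.9), 'pot_seat': (array([55.7, -1.3]), 0.7), 'beaker': (array([51.7,  4. ]), 0.9), 'lever_end': (array([-1.000e-01, -1.186e+02]), 0.91)}
top {'beaker': (array([ 97.3, 278.3]), 0.71)}
```

Request:
{"api": "apply_moves", "payload": {
  "plan": [
    [[0,0.15,0,0],[0,0.3,0,0],[0,0.45,0,0],[0,0.6,0,0],[0,0.75,0,0],[0,0.9,0,0],[0,1.0,0,0],[0,1.0,0,0]]
  ]
}}

```text
clock: 19.27
tool_pos: [0.6041, 0.0875, 0.0466]
orientation: [-3.141, 0.0, 1.517]
contact_force: [-2.2, 0.7, 3.0]
grip_width: 0.004
gripper_force: 1.4
```

Request:
{"api": "apply_moves", "payload": {
  "plan": [
    [[0,0.05,0,0],[0,0.1,0,0],[0,0.15,0,0],[0,0.2,0,0],[0,0.25,0,0],[0,0.3,0,0],[0,0.3,0,0],[0,0.3,0,0]]
  ]
}}

```text
clock: 19.93
tool_pos: [0.6065, 0.0873, 0.0466]
orientation: [-3.141, 0.0, 1.517]
contact_force: [-4.5, 1.3, 4.8]
grip_width: 0.002
gripper_force: 2.8
```

Request:
{"api": "apply_moves", "payload": {
  "plan": [
    [[0,0.05,0,0],[0,0.1,0,0],[0,0.15,0,0],[0,0.2,0,0],[0,0.2,0,0],[0,0.2,0,0],[0,0.2,0,0],[0,0.2,0,0]]
  ]
}}

```text
clock: 20.6
tool_pos: [0.6085, 0.0872, 0.0466]
orientation: [-3.141, 0.0, 1.517]
contact_force: [-5.1, 1.1, 5.0]
grip_width: 0.008
gripper_force: 2.8
```

Run:
```python
from h import *
from plan import *
o=get_obs();print(o["tool_pos"],o["contact_force"])
def iv(w): 
    d=np.array(w[:2])-VO; c,s=np.cos(VA),np.sin(VA); return (np.array([c*d[0]+s*d[1],-s*d[0]+c*d[1]])*1000).round(1)
print("tcp",iv(o["tool_pos"]))
for cam in("side","side"):
  c,p=pts(cam,["jaw_back","pot_seat","beaker"]); print(cam,{k:(iv(v[0]),v[1]) for k,v in p.items()})
im=c["frame"][110:260,180:330,::-1]
cv2.imwrite("pics/s3.png",cv2.resize(im,None,fx=4,fy=4))
```

```text
[0.60848493 0.08721107 0.04662394] [-5.08673206  1.06758143  5.00320313]
tcp [-16.3   0.6]
side {'jaw_back': (array([-1.8, -2.1]), 0.91), 'pot_seat': (array([53.2, -3.2]), 0.83), 'beaker': (array([54.8,  0.5]), 0.8)}
side {'jaw_back': (array([-0.1,  0.4]), 0.9), 'pot_seat': (array([50.5, -1.2]), 0.88), 'beaker': (array([54.4, -1.2]), 0.69)}
```

View pics/s3.png

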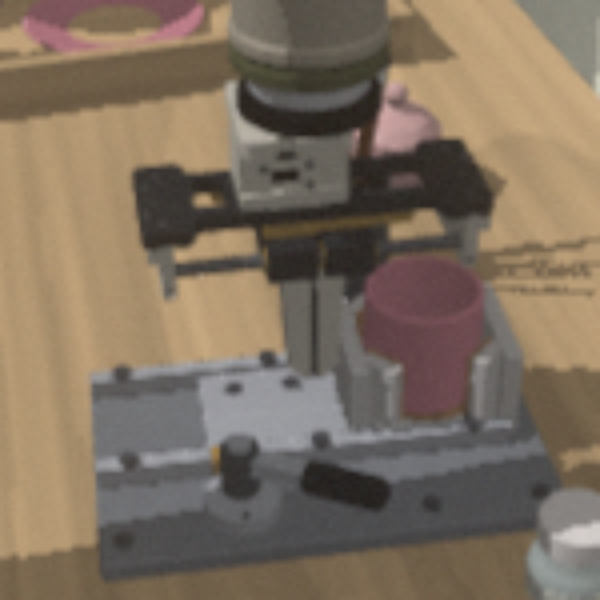

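The jaw at crop (365,370) is almost on the beaker at (425,330). The lever points forward and outwards at (345,485). Force is still low, so I'll keep nudging.

Request:
{"api": "apply_moves", "payload": {
  "plan": [
    [[0,0.05,0,0],[0,0.1,0,0],[0,0.15,0,0],[0,0.2,0,0],[0,0.2,0,0],[0,0.2,0,0],[0,0.2,0,0],[0,0.2,0,0]]
  ]
}}

```text
clock: 21.67
tool_pos: [0.6105, 0.0871, 0.0466]
orientation: [-3.141, 0.0, 1.517]
contact_force: [-5.0, 1.3, 5.5]
grip_width: 0.007
gripper_force: 2.8
```

Request:
{"api": "apply_moves", "payload": {
  "plan": [
    [[0,0.05,0,0],[0,0.1,0,0],[0,0.15,0,0],[0,0.2,0,0],[0,0.2,0,0],[0,0.2,0,0],[0,0.2,0,0],[0,0.2,0,0]]
  ]
}}

```text
clock: 22.33
tool_pos: [0.6121, 0.0869, 0.0466]
orientation: [-3.14, 0.0, 1.517]
contact_force: [-6.9, 0.5, 5.3]
grip_width: 0.007
gripper_force: 3.3
```

Request:
{"api": "apply_moves", "payload": {
  "plan": [
    [[0,0.05,0,0],[0,0.1,0,0],[0,0.15,0,0],[0,0.2,0,0],[0,0.2,0,0],[0,0.2,0,0],[0,0.2,0,0],[0,0.2,0,0]]
  ]
}}

```text
clock: 23.0
tool_pos: [0.6122, 0.0869, 0.0465]
orientation: [-3.137, 0.001, 1.518]
contact_force: [-11.5, 0.5, 9.7]
grip_width: 0.003
gripper_force: 6.3
```

Request:
{"api": "apply_moves", "payload": {
  "plan": [
    [[0,-0.3,0,0],[0,-0.8,0,0],[0,-1.4,0,0],[0,-2.0,0,0],[0,-2.0,-2.5,0],[0,-2.0,-5.0,0],[0,-2.0,-7.0,0],[0,-2.0,-8.4,0]]
  ]
}}

```text
clock: 23.67
tool_pos: [0.5955, 0.088, 0.1325]
orientation: [3.139, -0.0, 1.517]
contact_force: [0.0, -0.0, 0.3]
grip_width: 0.006
gripper_force: 0.0
```

Run:
```python
from h import *
from plan import *
o=get_obs();print(o["tool_pos"],o["contact_force"],o["q"])
def iv(w): 
    d=np.array(w[:2])-VO; c,s=np.cos(VA),np.sin(VA); return (np.array([c*d[0]+s*d[1],-s*d[0]+c*d[1]])*1000).round(1)
for cam in("side","side"):
  c,p=pts(cam,["jaw_back","pot_seat","beaker","lever_grip","lever_end"]); print(cam,{k:(iv(v[0]),v[1]) for k,v in p.items()})
s=[.5950,.0874,.13,86.8]; save(s)
t=lev(180,64,.13); rows(lin(s,t,16))
rows(lin(t,lev(180,64,.042),7))
```

```text
[0.59551578 0.08802726 0.13252965] [ 0.01542873 -0.01278635  0.25962736] [-0.26158645  0.55811948  0.0300121   1.9676665  -0.02719372  0.61382391
 -0.26751715]
side {'jaw_back': (array([  99.7, -155.3]), 0.43), 'pot_seat': (array([52.8, -0. ]), 0.83), 'beaker': (array([57.1, -3.2]), 0.89), 'lever_grip': (array([ -20.6, -102.5]), 0.8), 'lever_end': (array([   1.9, -116.1]), 0.95)}
side {'jaw_back': (array([ 2.5, -4. ]), 0.89), 'pot_seat': (array([51.6, -3.2]), 0.72), 'beaker': (array([58., -3.]), 0.63), 'lever_grip': (array([ -16.9, -102. ]), 0.82), 'lever_end': (array([  -1.7, -114.2]), 0.75)}
[[[-0.7, 0.1, 0.0, -4.0], [-1.3, 0.2, 0.0, -8.0], [-2.0, 0.3, 0.0, -11.0], [-2.6, 0.4, 0.0, -15.0], [-3.3, 0.5, 0.0, -19.0], [-3.9, 0.6, 0.0, -23.0], [-4.6, 0.7, 0.0, -26.0], [-5.3, 0.8, 0.0, -30.0]]]
[[[-0.6, -0.2, 0.0, -4.0], [-1.2, -0.5, 0.0, -8.0], [-1.8, -0.7, 0.0, -11.0], [-2.4, -1.0, 0.0, -15.0], [-3.0, -1.2, 0.0, -19.0], [-3.6, -1.5, 0.0, -23.0], [-4.3, -1.7, 0.0, -26.0], [-4.9, -2.0, 0.0, -30.0]]]
end [ 6.043e-01 -1.870e-02  1.300e-01  1.468e+02]
[[[0.0, 0.0, 1.3, -0.0], [0.0, 0.0, 2.5, -0.0], [0.0, 0.0, 3.8, -0.0], [0.0, 0.0, 5.0, -0.0], [0.0, 0.0, 6.3, -0.0], [0.0, 0.0, 7.5, -0.0], [0.0, 0.0, 8.8, -0.0], [0.0, 0.0, 8.8, -0.0]]]
end [ 6.043e-01 -1.870e-02  4.200e-02  1.468e+02]
```

Request:
{"api": "apply_moves", "payload": {
  "plan": [
    [[-0.7,0.1,0,-4],[-1.3,0.2,0,-8],[-2.0,0.3,0,-11],[-2.6,0.4,0,-15],[-3.3,0.5,0,-19],[-3.9,0.6,0,-23],[-4.6,0.7,0,-26],[-5.3,0.8,0,-30]]
  ],
  "gripper": 0.57
}}

```text
clock: 24.93
tool_pos: [0.6001, 0.0343, 0.1304]
orientation: [-3.141, -0.0, 2.043]
contact_force: [0.7, -0.7, -0.8]
grip_width: 0.43
gripper_force: 0.0
```

Request:
{"api": "apply_moves", "payload": {
  "plan": [
    [[-0.6,-0.2,0,-4],[-1.2,-0.5,0,-8],[-1.8,-0.7,0,-11],[-2.4,-1.0,0,-15],[-3.0,-1.2,0,-19],[-3.6,-1.5,0,-23],[-4.3,-1.7,0,-26],[-4.9,-2.0,0,-30]]
  ]
}}

```text
clock: 25.6
tool_pos: [0.6047, -0.0185, 0.1304]
orientation: [-3.142, -0.0, 2.567]
contact_force: [-0.2, -1.4, -1.2]
grip_width: 0.43
gripper_force: 0.0
```

Request:
{"api": "apply_moves", "payload": {
  "plan": [
    [[0,0,1.3,0],[0,0,2.5,0],[0,0,3.8,0],[0,0,5.0,0],[0,0,6.3,0],[0,0,7.5,0],[0,0,8.8,0],[0,0,8.8,0]]
  ]
}}

```text
clock: 26.27
tool_pos: [0.6031, -0.0178, 0.0399]
orientation: [-3.14, -0.003, 2.565]
contact_force: [-1.2, 0.5, 0.7]
grip_width: 0.43
gripper_force: 0.0
```

Run:
```python
from plan import *
from plant import get_obs
o=get_obs();print(o["tool_pos"],o["contact_force"],o["grip_width"])
rows([lev(180-4.7*i,64) for i in range(1,9)],2)
```

```text
[ 0.60312529 -0.01777183  0.03987067] [-1.19981593  0.52424872  0.68337997] 0.43027898297179384
[[[0.02, -0.48, -0.0, 4.6], [0.09, -1.0, -0.0, 9.3], [0.19, -1.52, -0.0, 14.0], [0.34, -2.02, -0.0, 18.7], [0.53, -2.51, -0.0, 23.4], [0.76, -2.98, -0.0, 28.1], [1.02, -3.44, -0.0, 32.8], [1.32, -3.87, -0.0, 37.5]]]
end [ 5.720e-01 -4.390e-02  4.200e-02  1.093e+02]
```

Request:
{"api": "apply_moves", "payload": {
  "plan": [
    [[0,-0.5,0,4.7],[0.1,-1.0,0,9.4],[0.2,-1.5,0,14.1],[0.35,-2.05,0,18.8],[0.55,-2.5,0,23.5],[0.75,-3.0,0,28.2],[1.05,-3.45,0,32.9],[1.35,-3.9,0,37.6]]
  ],
  "gripper": 0.68
}}

```text
clock: 26.93
tool_pos: [0.5726, -0.0433, 0.043]
orientation: [3.14, 0.0, 1.904]
contact_force: [1.4, -0.0, -1.5]
grip_width: 0.323
gripper_force: 0.6
```

Request:
{"api": "apply_moves", "payload": {
  "plan": [
    [[0,-0.5,0,4.7],[0.1,-1.05,0,9.4],[0.2,-1.55,0,14.1],[0.35,-2.05,0,18.8],[0.55,-2.55,0,23.5],[0.75,-3.0,0,28.2],[1.05,-3.5,0,32.9],[1.35,-3.9,0,37.6]]
  ]
}}

```text
clock: 27.6
tool_pos: [0.5311, -0.0436, 0.043]
orientation: [3.14, -0.0, 1.248]
contact_force: [1.4, -1.5, -0.4]
grip_width: 0.318
gripper_force: 0.6
```

Request:
{"api": "apply_moves", "payload": {
  "plan": [
    [[0,-0.5,0,4.7],[0.1,-1.05,0,9.4],[0.2,-1.55,0,14.1],[0.35,-2.05,0,18.8],[0.55,-2.55,0,23.5],[0.75,-3.0,0,28.2],[1.05,-3.5,0,32.9],[1.35,-3.9,0,37.6]]
  ]
}}

```text
clock: 28.27
tool_pos: [0.4983, -0.0182, 0.043]
orientation: [3.141, -0.001, 0.592]
contact_force: [0.2, -0.9, 1.1]
grip_width: 0.321
gripper_force: 0.5
```

Run:
```python
from plan import *
from h import *
o=get_obs();print(o["tool_pos"],o["orientation"],o["contact_force"],o["grip_width"],lev(67.2,64))
for cam in("side","top"):
  c,p=pts(cam,["lever_grip","lever_end","jaw_back","beaker"]); print(cam,p)
s=[*o["tool_pos"][:2],.042,np.degrees(o["orientation"][2])];save(s)
rows([lev(67.2-4.7*i,64) for i in range(1,17)],2)
```

```text
[ 0.49831091 -0.01821801  0.04299418] [ 3.14097400e+00 -1.16066435e-03  5.91739232e-01] [ 0.19669658 -0.91579921  1.07966078] 0.32063865689628607 [np.float64(0.49786986452660653), np.float64(-0.01930189965220376), 0.042, np.float64(34.10602790629355)]
side {'lever_grip': (array([ 0.50282585, -0.01686881,  0.04908076]), 0.74), 'lever_end': (array([ 0.48331478, -0.03613207,  0.04200862]), 0.6), 'jaw_back': (array([0.62571456, 0.08394406, 0.05791482]), 0.72), 'beaker': (array([0.67867861, 0.08241346, 0.02783466]), 0.66)}
top {'lever_grip': (array([ 0.4986439 , -0.01889697,  0.04842431]), 0.53), 'jaw_back': (array([0.62382339, 0.08139119, 0.05726059]), 0.75), 'beaker': (array([0.67130992, 0.08610721, 0.02936078]), 0.57)}
[[[-0.08, -0.46, 0.0, 4.5], [-0.01, -0.98, 0.0, 9.2], [0.09, -1.49, 0.0, 13.9], [0.24, -2.0, 0.0, 18.6], [0.42, -2.49, 0.0, 23.3], [0.65, -2.96, 0.0, 28.0], [0.92, -3.41, 0.0, 32.7], [1.22, -3.84, 0.0, 37.4]]]
[[[0.02, -0.53, 0.0, 4.7], [0.08, -1.05, 0.0, 9.4], [0.19, -1.56, 0.0, 14.1], [0.34, -2.06, 0.0, 18.8], [0.53, -2.55, 0.0, 23.5], [0.76, -3.03, 0.0, 28.2], [1.02, -3.48, 0.0, 32.9], [1.33, -3.91, 0.0, 37.6]]]
end [  0.5027   0.0587   0.042  -41.0958]
```

Request:
{"api": "apply_moves", "payload": {
  "plan": [
    [[-0.1,-0.5,0,4.7],[0,-1.0,0,9.4],[0.1,-1.5,0,14.1],[0.25,-2.0,0,18.8],[0.4,-2.5,0,23.5],[0.65,-2.95,0,28.2],[0.9,-3.4,0,32.9],[1.2,-3.85,0,37.6]]
  ]
}}

```text
clock: 29.43
tool_pos: [0.4866, 0.0198, 0.0427]
orientation: [3.141, -0.001, -0.065]
contact_force: [0.7, -1.3, -0.3]
grip_width: 0.318
gripper_force: 0.6
```

Request:
{"api": "apply_moves", "payload": {
  "plan": [
    [[0,-0.5,0,4.7],[0.1,-1.05,0,9.4],[0.2,-1.55,0,14.1],[0.35,-2.05,0,18.8],[0.55,-2.55,0,23.5],[0.75,-3.0,0,28.2],[1.05,-3.5,0,32.9],[1.05,-3.5,0,32.9]]
  ]
}}

```text
clock: 30.1
tool_pos: [0.4988, 0.0533, 0.0425]
orientation: [3.14, -0.001, -0.64]
contact_force: [-0.2, -2.6, 1.0]
grip_width: 0.323
gripper_force: 0.8
```

Run:
```python
from plan import *
from h import *
o=get_obs();print(o["tool_pos"],o["orientation"],o["contact_force"],o["grip_width"],lev(-3.5,64))
for cam in("side","top","side","top"):
  c,p=pts(cam,["lever_grip","lever_end","jaw_back","cam_pivot"])
  print(cam,p,[np.degrees(np.arctan2(*(p[k][0]-np.array([.5509,.0166,0]))[[1,0]])-VA)-150 for k in("lever_grip","lever_end") if k in p])
```

```text
[0.49880248 0.0532554  0.04248855] [ 3.13967293e+00 -1.36361395e-03 -6.39877442e-01] [-0.20466806 -2.56705766  1.01674907] 0.32276690252271384 [np.float64(0.499477618083885), np.float64(0.05473755755402061), 0.042, np.float64(-36.59397209370644)]
side {'lever_grip': (array([0.49782467, 0.05014938, 0.04866784]), 0.68), 'lever_end': (array([0.47577606, 0.06123391, 0.04746705]), 0.79), 'jaw_back': (array([0.62611988, 0.08426174, 0.06097502]), 0.58), 'cam_pivot': (array([0.55141425, 0.01655119, 0.04665578]), 0.57)} [np.float64(0.7966364143746034), np.float64(2.377862490173044)]
top {'jaw_back': (array([0.62662607, 0.0857587 , 0.0532332 ]), 0.96)} []
side {'lever_grip': (array([0.49483096, 0.05222841, 0.04981905]), 0.64), 'lever_end': (array([0.47461083, 0.06031616, 0.04422669]), 0.75), 'jaw_back': (array([0.62446176, 0.08301098, 0.05731493]), 0.65), 'cam_pivot': (array([0.55217327, 0.0166959 , 0.04741272]), 0.97)} [np.float64(0.6605350397386758), np.float64(3.279869664568082)]
top {'lever_grip': (array([0.67293039, 0.08329334, 0.02892926]), 0.46), 'jaw_back': (array([0.62487202, 0.08160636, 0.05764017]), 0.76), 'cam_pivot': (array([ 7.05599625e-01, -7.24672955e-02, -5.02945647e-04]), 0.65)} [np.float64(-118.24807355849228)]
```

Request:
{"api": "apply_moves", "payload": {
  "plan": [
    [[0,-0.2,0,1.5],[0,-0.4,0,3],[0,-0.5,0,4],[0,-0.6,0,4],[0,-0.6,0,4],[0,-0.6,0,4],[0,-0.6,0,4],[0,-0.6,0,4]]
  ]
}}

```text
clock: 31.77
tool_pos: [0.5014, 0.0571, 0.0426]
orientation: [3.139, -0.001, -0.706]
contact_force: [-2.6, -11.5, -0.3]
grip_width: 0.322
gripper_force: 5.3
```

Request:
{"api": "apply_moves", "payload": {
  "plan": [
    [[0,0.3,0,0],[0,0.7,0,0],[0,1.0,0,0],[0,1.0,-2.0,0],[0,1.0,-5.0,0],[0,1.0,-8.0,0],[0,1.0,-11.0,0],[0,1.0,-14.0,0]]
  ],
  "gripper": 0.57
}}

```text
clock: 32.43
tool_pos: [0.4952, 0.052, 0.1839]
orientation: [3.141, 0.001, -0.704]
contact_force: [0.0, 0.6, 0.5]
grip_width: 0.428
gripper_force: 0.0
```

Run:
```python
from plan import *
from h import *
o=get_obs();print(o["tool_pos"],o["contact_force"])
def iv(w): 
    d=np.array(w[:2])-VO; c,s=np.cos(VA),np.sin(VA); return (np.array([c*d[0]+s*d[1],-s*d[0]+c*d[1]])*1000).round(1)
for cam in("side","top","side"):
  c,p=pts(cam,["lever_grip","lever_end","jaw_back","beaker","pot_seat"])
  print(cam,{k:(iv(v[0]),v[1]) for k,v in p.items()},[np.degrees(np.arctan2(*(p[k][0]-np.array([.5509,.0166,0]))[[1,0]])-VA)-150 for k in("lever_grip","lever_end") if k in p])
im=c["frame"][110:290,150:350,::-1]
cv2.imwrite("pics/s4.png",cv2.resize(im,None,fx=3,fy=3))
```

```text
[0.49515337 0.05197555 0.18392027] [0.04334182 0.56840861 0.48484238]
side {'lever_grip': (array([-121.1,  -36.2]), 0.97), 'lever_end': (array([-146.8,  -27.7]), 0.81), 'jaw_back': (array([ 4.4, -0.3]), 0.69), 'beaker': (array([55.,  0.]), 0.63), 'pot_seat': (array([50.6,  1.5]), 0.87)} [np.float64(-5.670409415744217), np.float64(-0.5155355949222553)]
top {'lever_end': (array([  92.2, -151.7]), 0.39), 'jaw_back': (array([-0.5, -1.3]), 0.9), 'beaker': (array([49.2,  3.8]), 0.89), 'pot_seat': (array([46.4,  2.9]), 0.64)} [np.float64(-175.90267340144263)]
side {'lever_grip': (array([  99.6, -153.5]), 0.58), 'lever_end': (array([-146.8,  -29.2]), 0.8), 'jaw_back': (array([ 0.4, -1.8]), 0.97), 'beaker': (array([53.8, -1.3]), 0.82), 'pot_seat': (array([54.2,  0.9]), 0.64)} [np.float64(-175.3913928051565), np.float64(0.34034834415268733)]
```

View pics/s4.png

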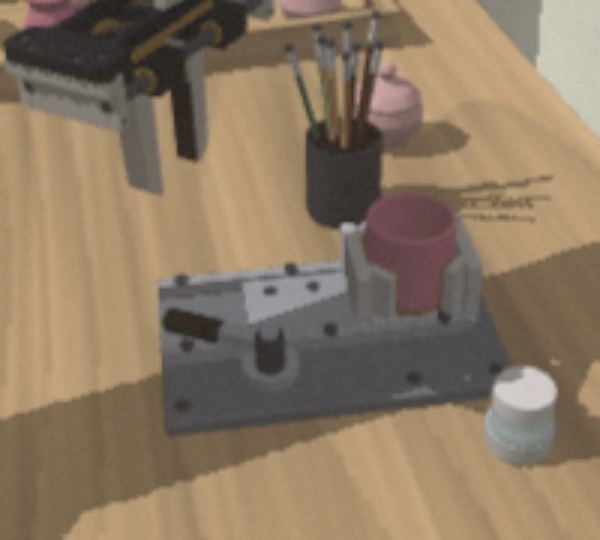

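The lever is back in the locked position at crop (195,325). The beaker at (410,255) sits upright between both V jaws, the other pieces haven't moved, and the gripper is clear. Handing in.

```bash
python3 -c "
from plant import *
print(sign_off())"
```

```text
the job is handed in; nothing more can be done
None
```

I handed the job in with the beaker snug between both V jaws, the lever swung fully back to lock the slide, and the other pieces where they stood; the hand-in returned no verdict.

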